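Inspect a chair-column sleeve in its crate with a bore probe

ROBOT

A 7-joint arm with a two-finger parallel gripper is mounted at the origin on the work surface. World frame = base frame: x ahead of the robot, y to its left, z up, the work surface at z = 0. Lengths are in mm, angles in rad, forces in N, time in s.
With the tool pointing down it reaches from about 425 to 800 mm from the base axis. Payload 8.3 kg.
Tool frame: the origin (TCP) lies at the very end of the fingers, on their centre line; the grasp point (between the pads) lies 19 mm behind it; z points along the fingers, y is the line along which they close (so a half turn about z gives the same grasp; the last joint's range is limited). The gripper opens to 85 mm and grips with 20 to 120 N. Pads are 22 mm wide; open, the fingers measure 114 mm over their backs; the gripper's body (76 mm by 85 mm) begins 54 mm behind the grasp point. The pads swing forward as they close: fully open they stand 13 mm farther back than shut.
Start: joints at [1.131, 0.383, 0.016, 1.37, -0.006, 1.388, -0.046], TCP at [230.002, -581.121, 231.279] pointing down, gripper open.
Joint ranges: [-2.95, 2.95], [-0.25, 2.06], [-1.52, 1.56], [0.18, 2.33], [-1.44, 4.58], [0.02, 2.06], [-3.01, 3.01]. Speed limits (rad/s): [2.39, 2.39, 3.01, 3.01, 3.14, 3.14, 3.14].

INTERFACE

Orientations are given as [roll, pitch, yaw] about the fixed x, y, z axes, in that order (R = Rz(yaw) Ry(pitch) Rx(roll)).
In Python, from workcell import manip, read_camera, order, readout gives the robot as it stands. The module is installed in compiled form; this text tells all that it offers. Calls block until the motion is done:
- manip.reach(position, orientation): joint-space move of the TCP to a pose.
- manip.servo_line(position, rot=None, speed=150): straight line of the TCP; rot=None keeps the orientation; speed is the mean speed in mm/s.
- manip.movej(angles): joint-space move.
- manip.move_gripper(opening, grip_force=None): opening from 0.0 (shut) to 1.0 (fully open); grip_force is the grip in N (None keeps the last); returns when the fingers have stopped.
- manip.hold(seconds).
- manip.ik(position, orientation): joint angles nearest the present ones, or None.
- read_camera(name): name is "side" or "top" or "wrist"; returns a dict with "color" (384x512x3 uint8, red, green, blue), "K" (3x3 intrinsics, pixels), "R" (3x3) and "t" (3): a world point X has camera coordinates R X + t. Camera axes: x right, y down, z forward; pixel columns grow to the right and rows downward; lengths in mm; the calibration is good to about 2 mm. A picture is of the moment at which its call begins. There is no depth.
A pose or a line that the arm cannot do raises manip.IKError and nothing moves.
- order.close_job(): hands the job in; it is judged then, once.
Readings, each from a call of its own:
- readout.read_time_s(): time.
- readout.read_joint_pos(): joint angles.
- readout.read_joint_velocities(): joint speeds.
- readout.read_tau(): joint torques, N m.
- readout.read_tool_pos(): TCP position.
- readout.read_ee_rot(): TCP orientation.
- readout.read_ft_force(): force on the tool from outside, world axes, zero at the start.
- readout.read_wrist_torque(): the same for the moment, N m.
- readout.read_opening(): opening from 0.0 (shut) to 1.0 (fully open).
- readout.read_gripper_force(): force on a finger pad.
Only numpy, scipy, OpenCV 4.12 (cv2) and the standard library are available. Lean on these libraries where they do the work, as an engineer would, in place of code of your own. Each camera call takes 0.05 s, during which the arm holds its last target. There are 200 camera calls.

TASK

Stand the loose aluminium sleeve upright in the empty cell of the wooden crate, on its cork pad, without dropping it, and let go. Then take the inspection probe out of its wooden holder by the black handle and lower its steel rod down the bore of that sleeve without touching the metal, until the tip is about halfway down; finish while still holding the probe there, upright, still and centred in the bore. Leave the two sleeves already in the crate and the mug, screwdriver and tape roll where they are.

Things in the scene. Friction and masses are not known exactly. Their poses are not given: they have to be found in the camera images.
- sleeve: the loose sleeve: a plain aluminium tube standing upright on the bench, outside diameter 48, height 90, through bore diameter 28 mm, 0.2 to 0.4 kg. Origin: centre of its lower end; z along the tube, up.
- sleeve_rim (a point): centre of the loose sleeve's upper end (the mouth of its bore), 90 mm above its origin.
- pad: round cork pad, 44 mm diameter, 4 mm thick, fixed on the crate floor in the middle of the one empty cell (any of the three). Origin: centre of its underside, 8 mm above the bench; its top is 4 mm higher.
- crate: open wooden crate fixed to the bench, 80 (its x) by 224 (its y) by 48 mm high, walls, dividers and floor 8 mm thick: one row of three square cells of 64 mm, side by side along its y, centres 72 mm apart. Origin: centre of its underside; its yaw varies up to about 25 degrees either way. Fingers that close along its x clear the neighbouring sleeves.
- stock_a: a sleeve like the loose one, already standing in a cell of the crate; to be left there. Origin: centre of its lower end.
- stock_b: the other sleeve already standing in a cell of the crate; to be left there. Origin: centre of its lower end.
- probe: inspection probe, 170 mm long, 0.16 kg, standing upright in the holder: a steel rod of 12 mm diameter and 110 mm length below a round black handle of 26 mm diameter and 60 mm length. Origin: centre of the rod's tip (its lower end); z along the rod, up to the handle.
- probe_tip (a point): the tip (lower end) of the probe's rod; the same point as the probe's origin.
- probe_handle (a point): middle of the probe's black handle, on its axis, 140 mm above the tip.
- holder: dark wooden block fixed to the bench, 66 x 66 x 80 mm high, with one vertical blind hole of 13 mm diameter and 70 mm depth in the middle of its top; the probe stands in it, tip on the hole's bottom, and lifts straight out (tip clear of the block after 70 mm). Origin: centre of its underside.
- mug: bystander: white mug, 80 mm wide and 92 mm high. Origin: centre of its underside.
- screwdriver: bystander: screwdriver with a red handle lying on the bench.
- tape: bystander: roll of paper tape lying flat, 96 mm diameter, 24 mm high. Origin: centre of its underside.
Things that resemble listed ones, but are neither listed nor needed, are in the scene too. What is shaped like the holder but red is not meant.

How it is judged:
By the outcome, as a careful person would: the job done as asked, in the order asked, and still so for the second after the job is handed in, while the arm keeps its last pose, push and grip.
It also fails if it takes over 54 s, if anything falls off the work surface, if the arm or the gripper's body presses on something with over 40 N, if the wrist force passes 120 N, or if a joint passes its speed limit or range.

## Working session

There is one attempt and no reset: what is moved stays moved. The work goes in short steps, each a Python script; the robot and the scene stay as the last script left them, time stands still between calls to the robot, and variables do not carry over. Pictures are saved under pics/ and viewed, at most 10 in all, crops included, and the job is handed in when it is done.

```bash
mkdir -p pics; python3 - <<'E'
from workcell import *
import cv2,numpy as np,pickle
d={}
for n in("top","side"):
    c=read_camera(n); d[n]=c; cv2.imwrite(f"pics/{n}0.png",cv2.resize(c["color"][:,:,::-1],(800,600),interpolation=cv2.INTER_CUBIC))
    print(n,c["K"].tolist(),np.round(-c["R"].T@c["t"],1),np.round(c["R"],3).tolist())
pickle.dump(d,open("c0.pkl","wb"))
print(readout.read_time_s(),readout.read_ee_rot())
E
```

```text
top [[421.0438482043234, 0.0, 258.0164694665048], [0.0, 421.0438482043234, 185.78490997028504], [0.0, 0.0, 1.0]] [ 358.5   19.7 1472. ] [[0.024, -1.0, 0.015], [-0.991, -0.026, -0.13], [0.13, -0.012, -0.991]]
side [[385.30008355685203, 0.0, 255.97488399997562], [0.0, 385.30008355685203, 192.58830933944932], [0.0, 0.0, 1.0]] [129.1 596.  940.2] [[-0.8, -0.599, 0.011], [-0.456, 0.597, -0.66], [0.389, -0.533, -0.751]]
0.1 [-3.13987357e+00  1.68351383e-05  3.76851657e-01]
```

View pics/top0.png

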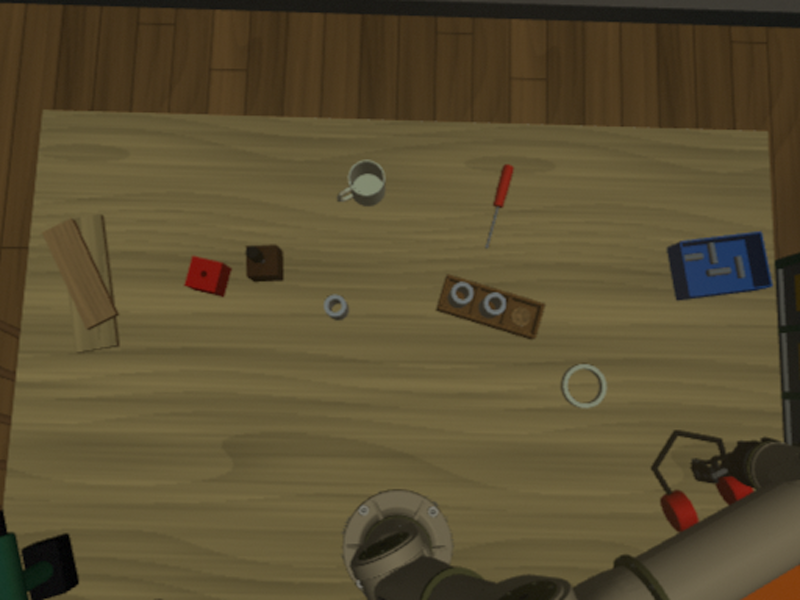

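View pics/side0.png

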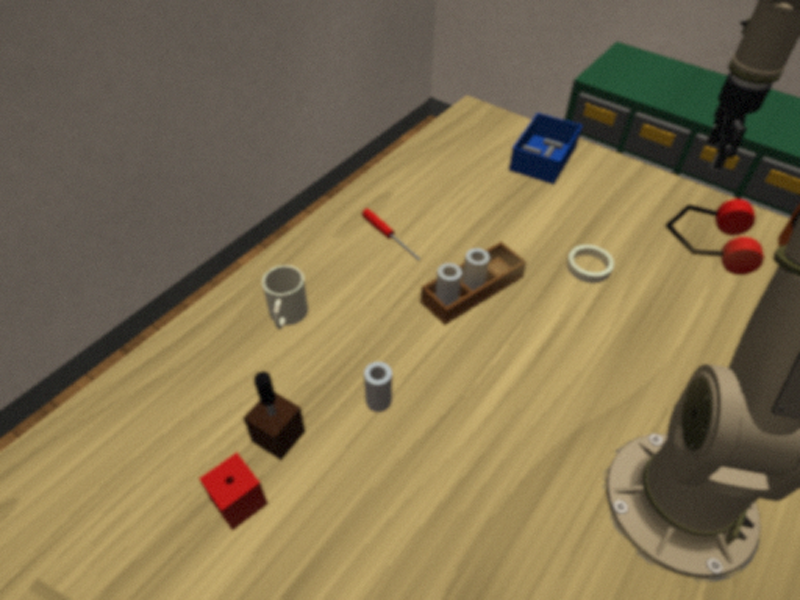

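The top view shows the loose sleeve at (336,307), the crate with its empty cell at right (521,317), and the brown holder at (265,262) with the probe's handle at about (255,254). The red decoy is at (208,276). In the side view the sleeve's mouth is at (378,373) and the handle's top at (264,378).

```bash
cat > h.py <<'E'
from workcell import *
import cv2,numpy as np,pickle
def ray(c,u,v):
    d=c["R"].T@np.linalg.inv(c["K"])@[u,v,1]; return -c["R"].T@c["t"],d
def onz(c,u,v,z):
    o,d=ray(c,u,v); return (o+d*(z-o[2])/d[2])
def tri(l):
    A=0;b=0
    for c,u,v in l:
        o,d=ray(c,u,v); d=d/np.linalg.norm(d); P=np.eye(3)-np.outer(d,d); A=A+P; b=b+P@o
    return np.linalg.solve(A,b)
def proj(c,X):
    p=c["K"]@(c["R"]@np.asarray(X,float)+c["t"]); return p[:2]/p[2]
E
python3 - <<'E'
from h import *
d=pickle.load(open("c0.pkl","rb")); s=1.5625
T,S=d["top"],d["side"]
px=lambda u,v:((u+.5)/s-.5,(v+.5)/s-.5)
r=lambda a:print(np.round(a,1))
r(onz(T,*px(336,307),90)); r(onz(S,*px(378,373),90)); r(tri([(T,*px(336,307)),(S,*px(378,373))]))
print("pad");r(onz(T,*px(521,317),12))
print("stock tops");r(onz(T,*px(462,293),98));r(onz(T,*px(495,304),98));r(onz(S,*px(449,272),98));r(onz(S,*px(477,257),98))
print("handle top");r(onz(T,*px(254,254),180));r(onz(S,*px(263,377),180))
print("crate corners top z48")
for p in((447,275),(544,303),(533,338),(437,310)): r(onz(T,*px(*p),48))
E
```

```text
[501.5 144.   90. ]
[501.5 145.5  90. ]
[502.  144.4  88.1]
pad
[ 497.6 -262.1   12. ]
stock tops
[ 537.1 -120.8   98. ]
[ 515.5 -190.6   98. ]
[ 534.7 -120.1   98. ]
[ 513.4 -188.8   98. ]
handle top
[593.9 302.6 180. ]
[595.6 304.  180. ]
crate corners top z48
[582.5 -92.5  48. ]
[ 526.2 -305.5   48. ]
[ 449.1 -281.3   48. ]
[504.9 -71.9  48. ]
```

```bash
python3 - <<'E'
from h import *
for yaw in(1.31,1.31-np.pi):
  for p in((497,-259,300),(497,-259,58),(502,144,46),(502,144,300),(595,303,131),(595,303,300)):
    q=manip.ik(p,[np.pi,0,yaw]); print(round(yaw,2),p,None if q is None else np.round(q,2))
def go(p,yaw,n):
    manip.reach(p,[np.pi,0,yaw]); c=read_camera("wrist"); pickle.dump(c,open(n+".pkl","wb"))
    cv2.imwrite(f"pics/{n}.png",cv2.resize(c["color"][:,:,::-1],(800,600),interpolation=cv2.INTER_CUBIC))
    print(n,readout.read_time_s(),np.round(-c["R"].T@c["t"],1),np.round(c["R"][2],2))
    for q in((497,-259,12),(516,-188,48),(502,144,90),(595,303,180)): print(q,proj(c,q)*1.5625)
y=1.31 if manip.ik((497,-259,58),[np.pi,0,1.31]) is not None else 1.31-np.pi
go((497,-240,300),y,"wcrate")
E
```

```text
1.31 (497, -259, 300) [ 0.7   0.24 -0.34  1.42  0.08  1.5   0.1 ]
1.31 (497, -259, 58) [ 0.7   0.42 -0.35  1.75  0.17  1.    0.03]
1.31 (502, 144, 46) [ 0.43  0.53 -0.96  1.84  0.5   1.04 -1.  ]
1.31 (502, 144, 300) [ 0.64  0.36 -1.26  1.49  0.34  1.54 -0.87]
1.31 (595, 303, 131) [ 0.05  0.71 -0.93  1.34  0.57  1.36 -1.13]
1.31 (595, 303, 300) [ 0.02  0.64 -1.01  1.07  0.54  1.68 -1.08]
-1.83 (497, -259, 300) [ 0.42  0.22 -0.    1.43  0.    1.49 -2.98]
-1.83 (497, -259, 58) [ 0.36  0.39  0.08  1.77 -0.04  0.98 -2.95]
-1.83 (502, 144, 46) [ 0.61  0.74 -1.29  1.83  0.78  1.19  1.95]
-1.83 (502, 144, 300) [ 0.65  0.37 -1.28  1.49  0.35  1.54  2.26]
-1.83 (595, 303, 131) [ 0.19  0.91 -1.29  1.34  0.86  1.5   1.85]
-1.83 (595, 303, 300) [ 0.11  0.76 -1.29  1.06  0.74  1.76  1.96]
wcrate 1.7583 [ 515.5 -170.9  441.1] [-0.08 -0.28 -0.96]
(497, -259, 12) [401.24183741 254.40504928]
(516, -188, 48) [401.72512979 173.6911589 ]
(502, 144, 90) [ 213.66911926 -444.36479179]
(595, 303, 180) [  194.01674284 -1964.67994713]
```

View pics/wcrate.png

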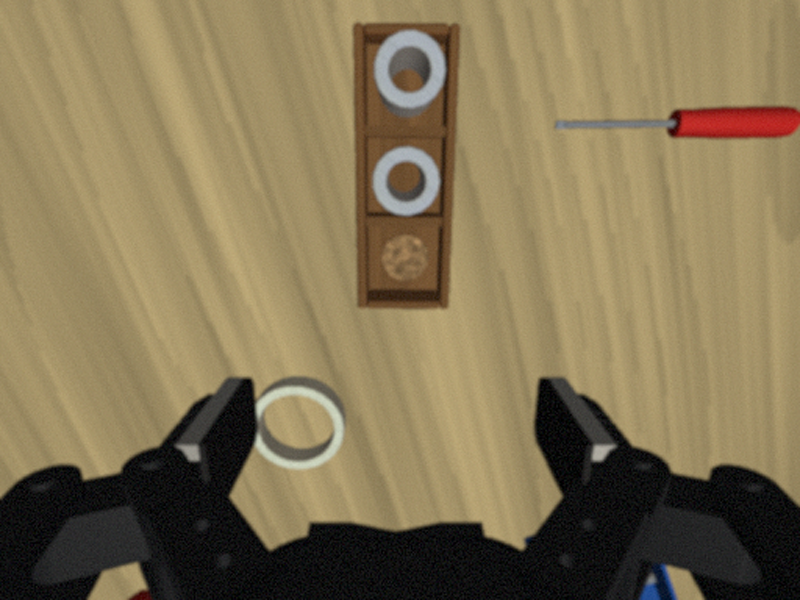

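The wrist view shows the pad centred at (404.5,258) and the crate's upper-rim corners at (355,24), (459,24), (448,307) and (357,307).

```bash
python3 - <<'E'
from h import *
c=pickle.load(open("wcrate.pkl","rb")); s=1.5625
px=lambda u,v:((u+.5)/s-.5,(v+.5)/s-.5)
r=lambda a:print(np.round(a,1))
r(onz(c,*px(404.5,258),12))
P=[onz(c,*px(*p),48)[:2] for p in((355,24),(459,24),(448,307),(357,307))]
for p in P:r(p)
t=(P[0]+P[1]-P[2]-P[3])/2; print("ctr",sum(P)/4,"len",np.linalg.norm(t),"wid",np.linalg.norm(P[1]-P[0]),np.linalg.norm(P[2]-P[3]),"yaw",np.arctan2(-t[0],t[1]))
print("cell",sum(P)/4-72*t/np.linalg.norm(t))
def go(p,yaw,n):
    manip.reach(p,[np.pi,0,yaw]); c=read_camera("wrist"); pickle.dump(c,open(n+".pkl","wb"))
    print(n,readout.read_time_s(),np.round(-c["R"].T@c["t"],1),np.round(c["R"][2],2))
    return c["color"][:,:,::-1]
a=go((585,310,330),1.31,"whold")
b=go((502,150,280),1.31,"wslv")
cv2.imwrite("pics/wa.png",cv2.resize(a,(800,600),interpolation=cv2.INTER_CUBIC))
cv2.imwrite("pics/wb.png",cv2.resize(b,(800,600),interpolation=cv2.INTER_CUBIC))
E
```

```text
[ 498.8 -262.7   12. ]
[510.3 -75.3]
[584.3 -95.4]
[ 525.6 -307. ]
[ 449.1 -286.2]
ctr [ 517.32178318 -191.00386911] len 219.5833775932984 wid 76.70090052243076 79.26350819163652 yaw -0.27634005356101926
cell [ 497.67756281 -260.27222123]
whold 3.8167 [605.  379.9 471.5] [-0.07 -0.28 -0.96]
wslv 4.6417 [521.4 221.2 422.4] [-0.07 -0.28 -0.96]
```

View pics/wa.png

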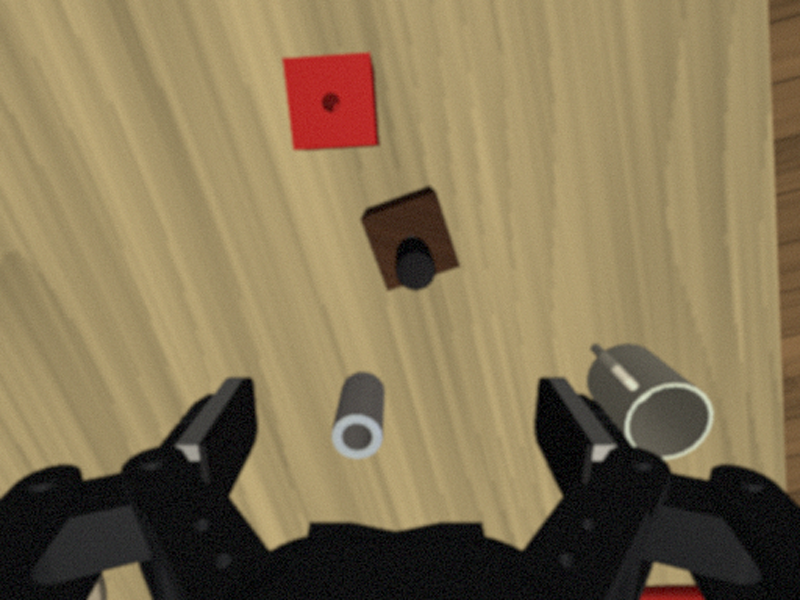

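View pics/wb.png

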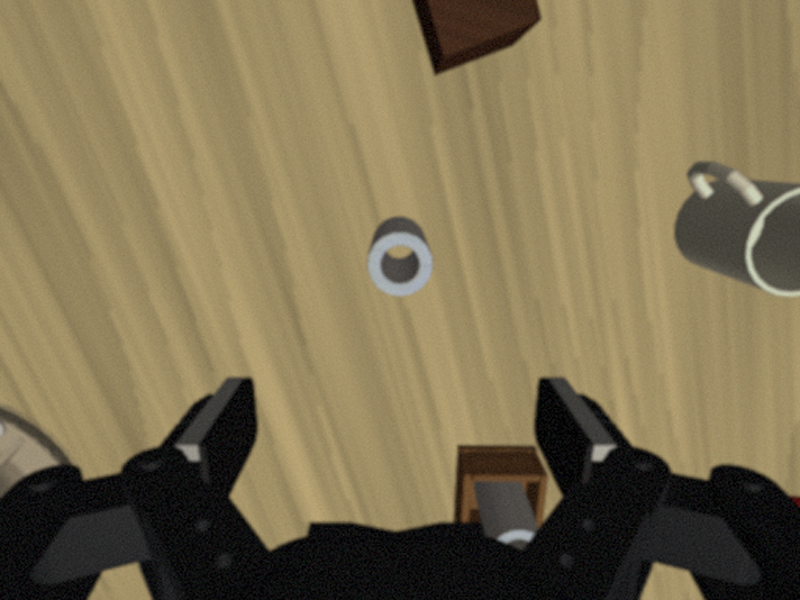

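In wa.png the handle's top disc is centred at about (415,269). In wb.png the sleeve's mouth is at (400,264).

```bash
python3 - <<'E'
from h import *
s=1.5625
px=lambda u,v:((u+.5)/s-.5,(v+.5)/s-.5)
H=pickle.load(open("whold.pkl","rb"));W=pickle.load(open("wslv.pkl","rb"))
print("handle",onz(H,*px(415,269),180)); m=onz(W,*px(400,264),90); print("sleeve",m, onz(H,*px(358,437),90))
x,y=(m[0]+501.5)/2,(m[1]+144.7)/2
yaw=np.pi/2-0.27; rot=[np.pi,0,yaw]
manip.reach((x,y,160),rot); manip.servo_line((x,y,46),speed=80)
manip.move_gripper(0.0,50); print(readout.read_opening(),readout.read_gripper_force())
manip.servo_line((x,y,150),speed=80); manip.hold(.3)
print(x,y,readout.read_opening(),readout.read_gripper_force(),readout.read_ft_force(),readout.read_tool_pos(),readout.read_time_s())
c=read_camera("wrist"); pickle.dump(c,open("wg.pkl","wb")); cv2.imwrite("pics/wg.png",cv2.resize(c["color"][:,:,::-1],(800,600)))
E
```

```text
handle [598.69539375 308.73640462 180.        ]
sleeve [505.33644742 146.74506947  90.        ] [506.36710597 146.40898419  90.        ]
0.5556187852935142 50.52188962697983
503.41822371113255 145.72253473393027 0.556251701286394 51.52967065572739 [-0.84706655 -0.46797008 -1.7730806 ] [503.32344567 145.70679889 149.81815307] 8.9583
```

View pics/wg.png

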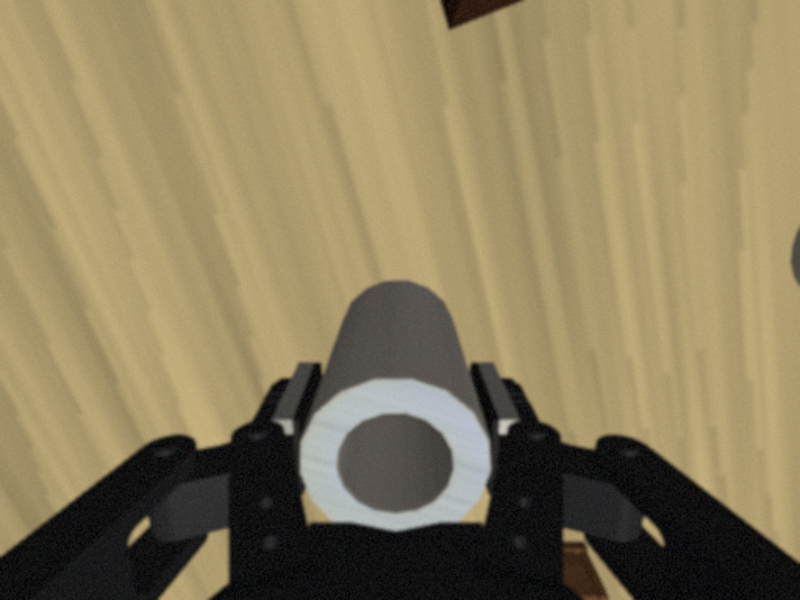

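The sleeve is held upright, with its mouth centred at (395.5,454).

```bash
python3 - <<'E'
from h import *
s=1.5625
px=lambda u,v:((u+.5)/s-.5,(v+.5)/s-.5)
c=pickle.load(open("wg.pkl","rb")); t=readout.read_tool_pos()
m=onz(c,*px(395.5,454),t[2]+44); d=(m-t)[:2]
yaw=np.pi/2-0.27; ex=np.array([np.cos(yaw),np.sin(yaw)]); ey=np.array([np.sin(yaw),-np.cos(yaw)])
print("offset along tool x",d@ex,"closing",d@ey)
# place: pad target combined; closing offset is truly 0
pad=np.array([498.2,-261.5]); off=ex*np.clip(d@ex,-4,4)*0.5
p=pad-off; rot=[np.pi,0,yaw]
manip.servo_line((*t[:2],190),speed=150)
manip.reach((p[0],p[1],190),rot); manip.servo_line((*p,72),speed=80)
C={n:read_camera(n) for n in("top","side","wrist")}; pickle.dump(C,open("pl.pkl","wb"))
g=[cv2.resize(C[n]["color"][:,:,::-1][v0:v0+h,u0:u0+w],(400,300),interpolation=cv2.INTER_CUBIC) for n,u0,v0,w,h in(("top",270,165,96,72),("side",262,140,96,72))]
cv2.imwrite("pics/pl.png",np.vstack([np.hstack(g),np.hstack([cv2.resize(C["wrist"]["color"][:,:,::-1],(400,300))]*1+[np.zeros((300,400,3),np.uint8)])]))
print(p,readout.read_ft_force(),readout.read_time_s())
E
```

```text
offset along tool x 4.977505213572224 closing -0.052593168687332145
[ 497.66653713 -263.42754179] [-0.04635458 -0.29577166 -2.89862232] 12.7167
```

View pics/pl.png

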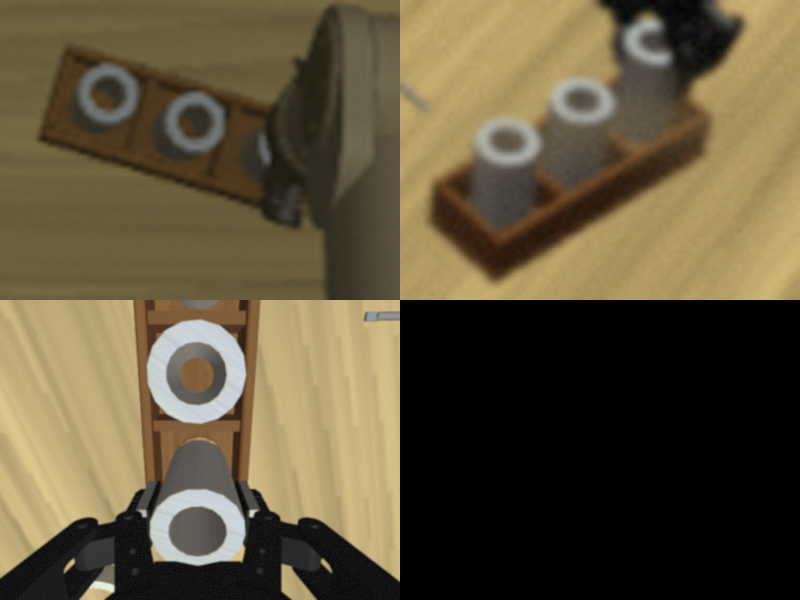

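The sleeve hangs upright over the empty cell. In the wrist tile the far edge of the pad shows at (198,437) and the far edge of the sleeve's base at (198,442). Next I check these two edges against each other, then lower with force feedback.

```bash
python3 - <<'E'
from h import *
c=pickle.load(open("pl.pkl","rb"))["wrist"]; f=1.28
yaw=np.pi/2-0.27; ex=np.array([np.cos(yaw),np.sin(yaw)])
a=onz(c,198*f,137*f,12)[:2]@ex-22; b=onz(c,198*f,142*f,26)[:2]@ex-24
print("pad along",a,"sleeve along",b, "diff",b-a, readout.read_tool_pos()[:2]@ex)
E
```

```text
pad along -120.46627651030064 sleeve along -123.16062878178882 diff -2.694352271488171 -121.19310883105516
```

```bash
python3 - <<'E'
from h import *
yaw=np.pi/2-0.27; ex=np.array([np.cos(yaw),np.sin(yaw)])
p=np.array([497.67,-263.43])+1.0*ex; f0=readout.read_ft_force()[2]
manip.servo_line((*p,61.5),speed=40)
z=61.5
while z>54:
    manip.hold(.05); f=readout.read_ft_force()[2]
    print(z,round(f-f0,2))
    if f-f0>3: break
    z-=.5; manip.servo_line((*p,z),speed=15)
manip.hold(.2); manip.move_gripper(0.75); manip.hold(.2)
print(readout.read_opening(),readout.read_ft_force())
manip.servo_line((*p,150),speed=100)
q=p+20*ex; manip.reach((*q,300),[np.pi,0,yaw])
c=read_camera("wrist"); s=read_camera("side"); pickle.dump((c,s),open("after.pkl","wb"))
g=cv2.resize(c["color"][:,:,::-1][0:240,192:352],(400,600),interpolation=cv2.INTER_CUBIC)
k=cv2.resize(s["color"][:,:,::-1][140:260,250:330],(400,600),interpolation=cv2.INTER_CUBIC)
cv2.imwrite("pics/after.png",np.hstack([g,k])); print(readout.read_time_s())
E
```

```text
61.5 1.29
61.0 0.91
60.5 0.67
60.0 0.61
59.5 1.0
59.0 1.01
58.5 2.0
58.0 8.9
0.7519976314712983 [-0.86586185  0.15095392  0.09596392]
17.8167
```

View pics/after.png

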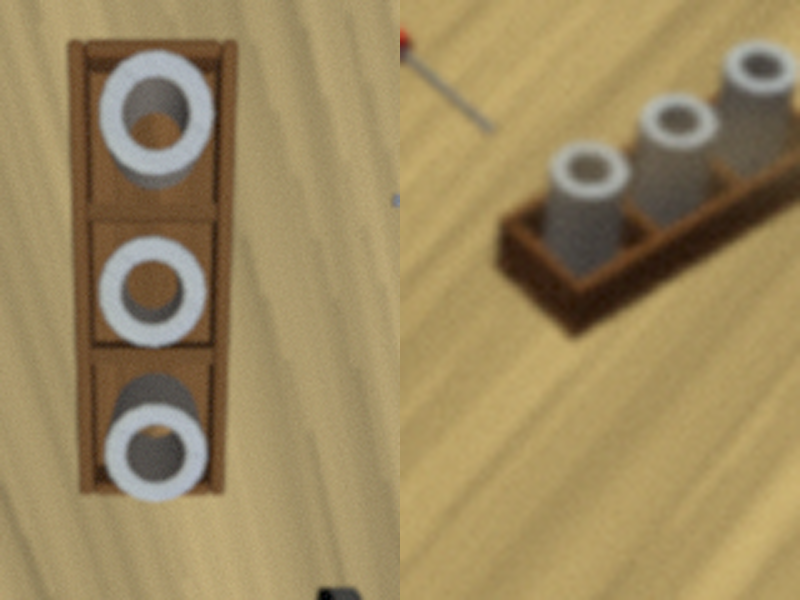

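The sleeve made contact at exactly 58 mm, so it stands on the pad, and its mouth is at crop position (156.5,452). Next I go over the probe for a close look.

```bash
python3 - <<'E'
from h import *
c,s=pickle.load(open("after.pkl","rb"))
f=lambda c,u,v,u0,v0,k,z:onz(c,u0+(u+.5)/k-.5,v0+(v+.5)/k-.5,z)
print("rim wrist",f(c,156.5,452,192,0,2.5,102),"side",f(s,759,68,250,140,5,102) if 0 else onz(s,250+(359.5)/5-.5,140+68.5/5-.5,102))
yaw=np.pi/2-0.27; rot=[np.pi,0,yaw]
manip.move_gripper(1.0)
manip.reach((596.5,305.5,300),rot); manip.servo_line((596.5,305.5,215),speed=120)
c=read_camera("wrist"); pickle.dump(c,open("wh2.pkl","wb"))
cv2.imwrite("pics/wh2.png",cv2.resize(c["color"][:,:,::-1][184:384,120:386],(800,600),interpolation=cv2.INTER_CUBIC))
print(readout.read_time_s(),readout.read_tool_pos())
E
```

```text
rim wrist [ 499.87013577 -261.03176584  102.        ] side [ 497.10343886 -259.66788926  102.        ]
21.0833 [596.66167905 305.88440619 216.16042458]
```

View pics/wh2.png

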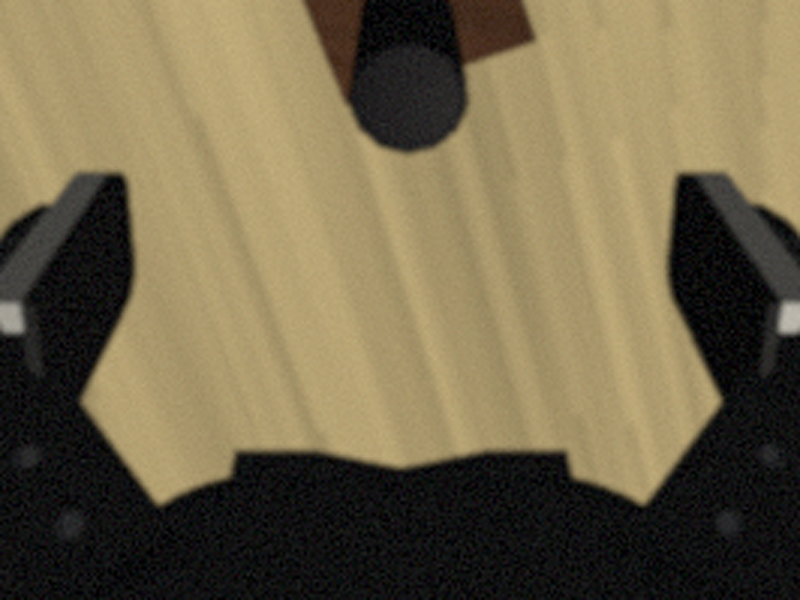

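The handle's top disc is centred at (408,98) in the crop, about 6 px to the right of the midline between the fingers (402).

```bash
python3 - <<'E'
from h import *
c=pickle.load(open("wh2.pkl","rb")); k=800/266
m=onz(c,120+408.5/k-.5,184+98.5/3-.5,180)[:2]
yaw=np.pi/2-0.27; rot=[np.pi,0,yaw]; ex=np.array([np.cos(yaw),np.sin(yaw)]); ey=np.array([np.sin(yaw),-np.cos(yaw)])
m2=np.array([595,303.5]); print(m,"vs",m2,(m-m2)@ex,(m-m2)@ey)
a=(m@ex)*.6+(m2@ex)*.4; p=a*ex+(m@ey)*ey; print(p)
manip.servo_line((*p,200),speed=60); manip.servo_line((*p,131),speed=60); manip.hold(.1)
manip.move_gripper(0.0,40); manip.hold(.2)
print(readout.read_opening(),readout.read_gripper_force(),readout.read_ft_force(),readout.read_tool_pos())
manip.servo_line((*p,215),speed=60); print(readout.read_ft_force()); manip.servo_line((*p,280),speed=120)
print(readout.read_opening(),readout.read_ft_force(),readout.read_time_s())
E
```

```text
[598.75845063 307.73440036] vs [595.  303.5] 5.083488763404808 2.4928376414721685
[598.21608012 305.77467295]
0.2926486120572442 39.209336042404175 [-0.90611694  0.48371896  1.1528958 ] [598.27773161 305.79431994 131.13415297]
[ 0.05876115  0.42644059 -2.88523335]
0.28986236799264226 [-0.12355265 -0.0585414  -1.59452971] 25.9
```

```bash
python3 - <<'E'
from h import *
yaw=np.pi/2-0.27; rot=[np.pi,0,yaw]; ex=np.array([np.cos(yaw),np.sin(yaw)])
p=np.array([497.67,-263.43])+3.0*ex
manip.reach((*p,290),rot); manip.servo_line((*p,237),speed=80); manip.hold(.4)
C={n:read_camera(n) for n in("top","side","wrist")}; pickle.dump((C,readout.read_tool_pos()),open("hov.pkl","wb"))
t=readout.read_tool_pos(); print(t,readout.read_ee_rot())
u,v=np.round(proj(C["side"],(498,-261,130))).astype(int); print("side crop origin",u-40,v-60)
g=cv2.resize(C["wrist"]["color"][:,:,::-1][120:360,176:336],(400,600),interpolation=cv2.INTER_CUBIC)
k=cv2.resize(C["side"]["color"][:,:,::-1][v-60:v+60,u-40:u+40],(400,600),interpolation=cv2.INTER_CUBIC)
cv2.imwrite("pics/hov.png",np.hstack([g,k])); print(readout.read_time_s())
E
```

```text
[ 498.48281943 -260.53405053  237.06481342] [3.14153826e+00 6.51790303e-05 1.30086626e+00]
side crop origin 283 86
29.3333
```

View pics/hov.png

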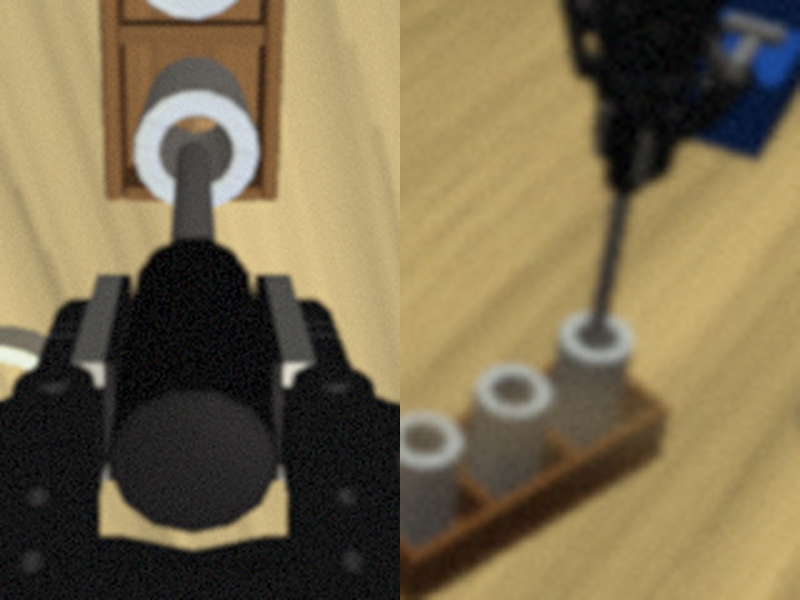

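In the wrist tile the bore mouth is at (197,148), with the rod's tip ending inside it at about v=135, u=196. In the side tile the mouth is at (597,339) and the tip at about (599,329). I'll quantify this, with an ellipse fit on the bright rim and row profiles across the rod.

```bash
python3 - <<'E'
from h import *
C,t=pickle.load(open("hov.pkl","rb")); W,S=C["wrist"],C["side"]
yaw=np.pi/2-0.27; ex=np.array([np.cos(yaw),np.sin(yaw)]); ey=np.array([np.sin(yaw),-np.cos(yaw)])
loc=lambda X:np.round([(X[:2]-t[:2])@ex,(X[:2]-t[:2])@ey],1)
w=lambda u,v:(176+(u+.5)/2.5-.5,120+(v+.5)/2.5-.5); sd=lambda u,v:(283+(u+.5)/5-.5,86+(v+.5)/5-.5)
print("W mouth",loc(onz(W,*w(197,148),102)),"tip far edge",loc(onz(W,*w(196,135),116)))
print("S mouth",loc(onz(S,*sd(197,339),102)),"tip",loc(onz(S,*sd(199,329),116)))
# ellipse of rim outer: bright bluish pixels
for n,c,k in(("W",W,w(197,148)),("S",S,sd(197,339))):
    b=c["color"].astype(int); m=((b[:,:,2]>(150 if n=="W" else 120))&(b[:,:,2]>b[:,:,0]-8)).astype(np.uint8)
    yy,xx=np.mgrid[:384,:512]; m[(np.hypot(xx-k[0],yy-k[1])>(30 if n=="W" else 9))]=0
    cs=max(cv2.findContours(m,cv2.RETR_EXTERNAL,cv2.CHAIN_APPROX_NONE)[0],key=len)
    e=cv2.fitEllipse(cv2.convexHull(cs)); print(n,"ellipse",np.round(e[0],1),np.round(e[1],1),"guess",np.round(k,1),loc(onz(c,*e[0],102)))
g=cv2.cvtColor(W["color"],cv2.COLOR_RGB2GRAY)
print("rows W, cols 240..270"); 
for v in range(164,218,3): print(v,g[v,240:270].tolist())
print("col 254",g[160:190,253:256].mean(1).round().astype(int).tolist())
# predicted vertical rod under TCP vs handle top
for off in(0,2,4): print(off,[np.round(proj(W,[*(t[:2]+off*ex),z]),1).tolist() for z in(116,170,226,286)])
g=cv2.cvtColor(S["color"],cv2.COLOR_RGB2GRAY)
print("S rows, cols 312..336")
for v in range(124,162,2): print(v,g[v,312:336].tolist())
for off in(0,2,4): print(off,[np.round(proj(S,[*(t[:2]+off*ex),z]),1).tolist() for z in(116,150,220)])
E
```

```text
W mouth [0.5 1.5] tip far edge [9.  1.1]
S mouth [-0.4 -3.4] tip [ 4.3 -7.2]
W ellipse [254.2 179.3] [46.8 49.1] guess [254.5 178.9] [0.1 1.2]
S ellipse [321.8 153.7] [ 8.3 12. ] guess [322.  153.4] [ 1.1 -4. ]
rows W, cols 240..270
164 [216, 211, 209, 215, 214, 213, 208, 216, 213, 213, 207, 208, 208, 206, 208, 212, 210, 210, 215, 213, 216, 214, 214, 209, 218, 210, 214, 209, 211, 211]
167 [213, 213, 213, 214, 214, 207, 200, 188, 166, 156, 139, 132, 129, 130, 137, 136, 139, 143, 143, 157, 170, 182, 192, 206, 210, 214, 212, 213, 212, 212]
170 [207, 201, 191, 167, 140, 120, 100, 110, 107, 108, 111, 113, 118, 124, 129, 135, 143, 145, 139, 144, 134, 119, 99, 103, 136, 166, 194, 208, 214, 207]
173 [201, 167, 129, 97, 89, 91, 96, 92, 93, 94, 92, 100, 102, 111, 104, 108, 99, 97, 89, 84, 85, 80, 78, 80, 67, 78, 109, 161, 194, 214]
176 [155, 114, 91, 91, 94, 91, 94, 90, 96, 87, 89, 87, 82, 86, 85, 81, 85, 85, 87, 86, 81, 84, 77, 70, 75, 74, 68, 90, 132, 182]
179 [121, 95, 92, 96, 90, 98, 91, 78, 73, 62, 61, 64, 68, 70, 67, 69, 72, 73, 77, 80, 83, 81, 79, 79, 83, 74, 73, 73, 108, 162]
182 [124,
[... 3755 characters left out ...]
, 64, 66, 73, 85, 110, 146, 173, 183, 180, 170, 172, 170, 173, 171, 171]
154 [147, 139, 133, 142, 163, 168, 146, 111, 85, 78, 79, 79, 85, 106, 137, 167, 177, 178, 175, 173, 172, 173, 173, 173]
156 [146, 133, 112, 100, 116, 142, 155, 160, 158, 151, 146, 146, 151, 162, 166, 162, 153, 158, 165, 169, 171, 173, 173, 171]
158 [131, 112, 91, 82, 76, 86, 93, 107, 115, 124, 127, 123, 123, 115, 109, 102, 117, 142, 162, 170, 172, 171, 168, 165]
160 [102, 83, 80, 81, 80, 80, 79, 78, 80, 83, 76, 78, 76, 71, 77, 83, 114, 145, 162, 167, 167, 167, 163, 159]
0 [[321.8, 149.6], [323.3, 141.5], [326.7, 123.5]]
2 [[321.3, 149.9], [322.8, 141.7], [326.2, 123.8]]
4 [[320.9, 150.1], [322.4, 142.0], [325.7, 124.0]]
```

Both cameras agree that the rod is vertical and within about 1 mm of the bore axis, against 8 mm of clearance. The wrist view suggests shifting about +0.8 mm along the closing line. I'll lower in steps while watching the force.

```bash
python3 - <<'E'
from h import *
yaw=np.pi/2-0.27; ex=np.array([np.cos(yaw),np.sin(yaw)]); ey=np.array([np.sin(yaw),-np.cos(yaw)])
p=np.array([498.48,-260.53])+.8*ey-.3*ex
manip.servo_line((*p,237),speed=20); manip.hold(.3); f0=np.array(readout.read_ft_force())
for z in(215,195,178):
    manip.servo_line((*p,z),speed=30); manip.hold(.1)
    f=np.array(readout.read_ft_force())-f0; print(z,f.round(2))
    if np.linalg.norm(f)>6: break
manip.hold(.5); W=read_camera("wrist"); t=readout.read_tool_pos(); print(t,readout.read_ft_force()-f0,readout.read_opening(),readout.read_time_s())
g=cv2.cvtColor(W["color"],cv2.COLOR_RGB2GRAY)
v=proj(W,[*p,102]); print("rod/mouth expected",v)
for r in range(int(v[1])-28,int(v[1])+16,4): print(r,g[r,226:282].tolist())
print("handle pred",proj(W,[*p,227]))
E
```

```text
215 [-0.45  0.08 -0.33]
195 [-1.2   1.33  0.11]
178 [-0.81 -0.54  0.24]
[ 499.17270982 -261.03444213  177.99786446] [-0.80864981  0.75147756 -0.00468957] 0.2956372867289895 33.15
rod/mouth expected [252.95471332 199.52976056]
171 [105, 113, 109, 105, 91, 80, 84, 84, 87, 92, 86, 91, 87, 92, 91, 96, 101, 118, 134, 159, 172, 178, 183, 183, 181, 181, 183, 181, 179, 184, 177, 180, 181, 178, 170, 159, 143, 126, 111, 104, 98, 99, 97, 96, 97, 94, 96, 98, 95, 97, 101, 107, 109, 112, 109, 114]
175 [110, 108, 100, 86, 80, 80, 81, 89, 100, 127, 162, 177, 192, 207, 213, 217, 219, 219, 215, 217, 217, 219, 216, 215, 216, 215, 215, 214, 213, 218, 211, 211, 211, 213, 217, 211, 212, 210, 210, 212, 211, 206, 203, 192, 174, 143, 118, 99, 90, 93, 100, 96, 104, 114, 112, 113]
179 [105, 90, 80, 87, 100, 137, 167, 193, 209, 215, 217, 216, 216, 218, 214, 215, 216, 214, 216, 215, 217, 215, 217, 216, 217, 217, 219, 220, 217, 217, 217, 217, 217, 217, 218, 216, 215, 214, 214, 217, 213, 218, 213, 214, 216, 212, 212, 208, 191, 169, 132, 111, 104, 102, 107, 102]
183 [103, 136, 174, 203, 215, 214, 215, 216, 217, 218
[... 1358 characters left out ...]
9, 61, 68, 69, 75, 75, 72, 76, 76, 73, 77, 79, 75, 82, 86, 83, 79, 82, 81, 75, 78, 72, 84, 118, 172, 204, 211, 213, 214, 214, 214, 213, 215, 214]
207 [214, 211, 211, 216, 214, 215, 213, 216, 214, 207, 174, 124, 100, 96, 96, 98, 95, 92, 90, 67, 61, 64, 64, 66, 73, 71, 71, 73, 78, 73, 70, 77, 71, 74, 73, 83, 82, 82, 81, 79, 76, 78, 73, 98, 138, 184, 209, 214, 216, 216, 215, 210, 217, 216, 215, 213]
211 [184, 208, 213, 211, 211, 210, 214, 213, 211, 217, 214, 209, 191, 163, 131, 110, 100, 93, 77, 64, 65, 60, 67, 68, 73, 70, 77, 67, 77, 73, 74, 78, 77, 77, 75, 72, 83, 79, 82, 83, 99, 127, 167, 191, 208, 208, 212, 211, 213, 218, 215, 217, 216, 218, 209, 175]
handle pred [253.03408064 310.48134495]
```

The rod's axis is within about 1.5 mm of the bore's and nothing is touching. I'll trim it by −1.0 mm along tool x and +0.4 mm along the closing line, then hand in.

```bash
python3 - <<'E'
from h import *
yaw=np.pi/2-0.27; ex=np.array([np.cos(yaw),np.sin(yaw)]); ey=np.array([np.sin(yaw),-np.cos(yaw)])
t=readout.read_tool_pos(); p=t[:2]+.4*ey-1.0*ex
manip.servo_line((*p,178),speed=10); manip.hold(1)
print(readout.read_tool_pos(),readout.read_ee_rot(),readout.read_ft_force(),np.abs(readout.read_joint_velocities()).max(),readout.read_gripper_force(),readout.read_time_s())
print(order.close_job())
E
```

```text
[ 499.28671345 -262.10957652  178.00278094] [-3.14159189e+00 -5.97218704e-06  1.30080721e+00] [ 0.38738139  0.25233747 -1.74093843] 0.0018086521388901355 39.31463599205017 34.4083
the job is handed in; nothing more can be done
None
```

The sleeve is standing on its cork pad in the empty cell. The probe is held upright and still about halfway down its bore, with no contact force seen while lowering and about 1 mm or less off centre by my estimate; I handed the job in at 34.4 s.

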